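Index the mug on its geared table by a quarter turn

ROBOT

A 6-joint arm with a two-finger parallel gripper is mounted at the origin on a cart in front of the work surface, level with it; the furniture and walls round the work are solid. World frame = base frame: x ahead of the robot, y to its left, z up, the work surface at z = 0. Lengths are in m, angles in rad, forces in N, time in s.
With the tool pointing down it reaches from about 0.275 to 0.75 m from the base axis. Payload 10.2 kg.
Tool frame: the origin (TCP) lies on the centre line of the jaws, within the pads' length; the fingertips stand 22 mm ahead of it and the grasp point (between the pads) lies 3 mm ahead of it; z points along the fingers, y is the line along which they close (so a half turn about z gives the same grasp; the last joint's range is limited). The gripper opens to 88 mm and grips with 3 to 60 N. Pads are 18 mm wide; open, the fingers measure 123 mm over their backs; the gripper's body (75 mm by 187 mm) begins 45 mm behind the grasp point.
Start: joints at [1.119, 0.313, 1.498, -0, 1.331, -0.223], TCP at [0.119, 0.511, 0.261] pointing down, gripper open.
Joint ranges: [-2.94, 2.94], [-0.97, 2.17], [0.19, 2.56], [-1.23, 4.37], [0.02, 3.11], [-2.88, 2.88]. Speed limits (rad/s): [2.39, 2.39, 3.01, 3.14, 3.14, 3.14].

INTERFACE

Orientations are given as a unit quaternion [w, x, y, z].
In Python, from station import robot gives the robot as it stands.
- The arm moves only by the shell command python3 -m pendant 'ROWS' [FORCE]. ROWS is JSON, a list of rows, each an object with "delta_pos": the shift along the tool's x, y, z in mm, a list of three; "dr": the turn, a rotation vector about the tool's x, y, z in degrees, a list of three; "grip": the finger opening in mm, from 0 to 88.1. In form: [{"delta_pos": [x, y, z], "dr": [rx, ry, rz], "grip": grip}, ...]. A call has 1 to 12 rows; each row shifts and turns the commanded pose from where the row before left it, along the tool's axes as they then stand; what a row does not reach is not made up. A row lasts 1/12 s, in which the tool goes at most 41.7 mm and 7.16 degrees, less where a joint would pass 70% of its speed; a pose out of reach is approached as far as the arm can. A call with a gripper value outside its range is refused whole. The fingers move at their own pace and stop on an object; FORCE is the grip in N (left out, the last holds). Time passes only in rows, so rows that do not move let the fingers close. It gives the time, the measured TCP pose, the force, the opening and the grip force at its end, in the units of the state.
- robot.get_state(): the state, without advancing time (a new reading comes with each control period).
- robot.grab_frame(name): name is "scene" or "top"; returns a dict with "img" (400x640x3 uint8, red, green, blue), "K" (3x3 intrinsics, pixels), "R" (3x3) and "t" (3): a world point X has camera coordinates R X + t. Camera axes: x right, y down, z forward; pixel columns grow to the right and rows downward; lengths in m; the calibration is good to about 2 mm. A picture is of the moment at which its call begins. There is no depth.
- robot.close_job(): hands the job in; it is judged then, once.
The state is a dict: "clock": time; "joint_pos": joint angles; "qd": joint speeds; "effort": joint torques, N m; "eef_pos": TCP position; "tool_rot": TCP orientation; "wrist_force": force on the tool from outside, world axes, zero at the start; "wrist_torque": the same for the moment, N m; "gripper_width": opening from 0.0 (shut) to 1.0 (fully open); "grip_force": force on a finger pad.
Only numpy, scipy, OpenCV 4.12 (cv2) and the standard library are available. Lean on these libraries where they do the work, as an engineer would, in place of code of your own. Each camera call takes 0.05 s, during which the arm holds its last target. There are 200 camera calls.

TASK

The mug is being decorated in four quarters on one of the two small geared turntables. Take the crank knob of the handwheel that drives the mug's table and give that handwheel two full turns clockwise (seen from above), no more and no less, so that the knob ends where it began and the mug has moved on by a quarter turn; then let go. Leave the handwheel of the other table, which carries a flat wooden disc, as it is.

Things in the scene. Friction and masses are not known exactly. Their poses are not given: they have to be found in the camera images.
- mug_stand: Grey bed, 260x115x12 mm, fixed, of the turntable with the small dark mug. Origin: on the work surface under the handwheel's vertical axis; +x points to the round table (104 mm across, axis 150 mm away; mug top 90 mm up, mug handle up to 60 mm from that axis). Flat steel handwheel: 114 mm across, rim top 36 mm, hub 43 mm up. A like stand with a flat wooden disc is beside it, left or right.
- mug_knob (a point): Centre of the upright black crank knob on the mug stand's handwheel: round, 20 mm across, 36 to 80 mm above the work surface (this point 64 mm up), 45 mm from the wheel's axis. It spins freely on its pin, so a gripper holding it can keep its heading while leading it round in a level circle. Turning takes about 1.5 N at the knob; the wheel stays where it is left.
- mug_wheel (a joint): Angle of the mug stand's handwheel (rad), growing clockwise seen from above and counting on through whole turns (two turns add 12.57; no stop nearby). It starts between 0 and 4.5; at 0 the knob is on the side away from the round table (stand's -x). The gear turns the table clockwise by one eighth of this.
- disc_knob (a point): Centre of the like crank knob (64 mm up, 45 mm from its wheel's axis) on the handwheel of the other turntable, the one that carries the flat wooden disc (88 mm across): not to be turned.

How it is judged:
At the end, for the whole second after the job is handed in: The mug's handwheel has made two full turns clockwise from where it started (not one, not three) and rests with its knob within 25 mm (about 32 degrees of the wheel, 4 degrees of the table) of where it began (value of joint mug_wheel between 11.7 and 17.9 rad and distance of mug_knob from where it was at the start of the episode below 0.025 m and velocity of joint mug_wheel between -0.1 and 0.1 rad/s); the robot touches nothing.
It fails at once if the handwheel of the other table is turned: its knob moves more than 15 mm (distance of disc_knob from where it was at the start of the episode above 0.015 m).
It also fails if it takes over 54 s, if anything falls off the work surface, if the arm or the gripper's body presses on something with over 40 N, if the wrist force passes 120 N, or if a joint passes its speed limit or range.

## Working session

There is one attempt and no reset: what is moved stays moved. The work goes in short steps, Python scripts to look and compute and a shell command to move; the robot and the scene stay as the last step left them, time stands still between calls to the robot, and variables do not carry over. Pictures are saved under pics/ and viewed, at most 10 in all, crops included, and the job is handed in when it is done.

```bash
mkdir -p pics; cat > h.py <<'E'
import numpy as np, cv2
from station import robot
def grab(n,f):
    d=robot.grab_frame(n); cv2.imwrite(f,cv2.cvtColor(d['img'],cv2.COLOR_RGB2BGR)); return d
def plane(d,u,v,z):
    K,R,t=[np.array(d[k]) for k in('K','R','t')]
    c=-R.T@t; r=R.T@np.linalg.solve(K,[u,v,1.]); return c+r*(z-c[2])/r[2]
def proj(d,X):
    p=np.array(d['K'])@(np.array(d['R'])@np.array(X)+np.array(d['t'])); return p[:2]/p[2]
E
python3 - <<'E'
from h import *
import pickle
D={n:grab(n,f'pics/{n}0.png') for n in('scene','top')}
pickle.dump(D,open('d0.pkl','wb'))
for n in D: print(n,np.array(D[n]['K']).round(1).tolist(),np.array(D[n]['R']).round(3).tolist(),-np.array(D[n]['R']).T@D[n]['t'])
print(robot.get_state())
E
```

```text
scene [[451.6, 0.0, 320.5], [0.0, 451.6, 205.3], [0.0, 0.0, 1.0]] [[0.711, -0.703, -0.016], [-0.421, -0.407, -0.811], [0.563, 0.584, -0.585]] [-0.06533952 -0.64965107  0.6655621 ]
top [[433.4, 0.0, 315.2], [0.0, 433.4, 208.4], [0.0, 0.0, 1.0]] [[-0.026, -1.0, 0.015], [-0.997, 0.025, -0.077], [0.077, -0.017, -0.997]] [ 0.38667733 -0.0662464   1.06398249]
{'clock': 0.1, 'joint_pos': array([ 1.11862001e+00,  3.13376893e-01,  1.49834935e+00, -1.63623468e-05,
        1.33101442e+00, -2.23454389e-01]), 'qd': array([ 1.68240565e-03, -2.06387616e-03, -2.26136040e-03,  1.09878664e-03,
       -1.20109705e-03,  4.06813535e-05]), 'effort': array([ 3.34900120e-03, -4.02817154e+01, -2.52646190e+01,  6.95879152e-02,
        3.42048076e-02, -4.21655534e-05]), 'eef_pos': array([0.11898962, 0.51113533, 0.2602315 ]), 'tool_rot': array([-1.82743050e-04,  1.14109896e-01,  9.93467967e-01, -5.44194464e-04]), 'wrist_force': array([-0.23656555,  0.54689014, -0.40487769]), 'wrist_torque': array([ 0.01769821,  0.01285345, -0.01677698]), 'grip_force': 0.0, 'gripper_width': 0.9969101253743514}
```

View pics/top0.png

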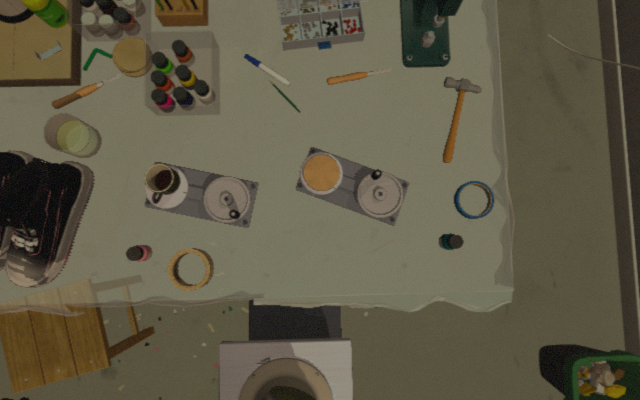

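View pics/scene0.png

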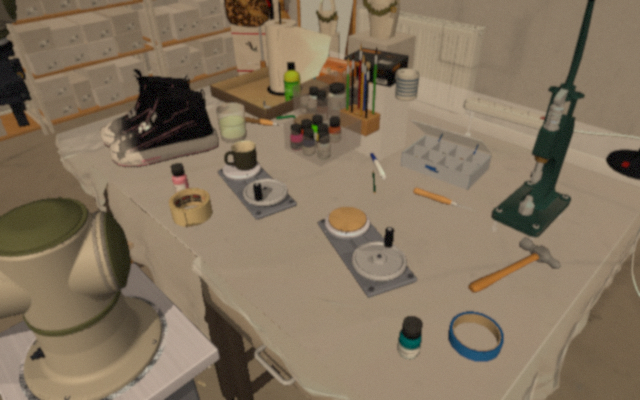

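The top view shows the mug stand on the left: wheel hub about (227,200), knob about (234,214), mug about (162,182). The disc stand is on the right, with its wheel at (380,195) and knob at (377,174). I'll refine these with both views.

```bash
python3 - <<'E'
from h import *
import pickle
D=pickle.load(open('d0.pkl','rb'))
t=D['top'];s=D['scene']
def blob(d,u,v,r):
    g=cv2.cvtColor(d['img'],cv2.COLOR_RGB2GRAY)[v-r:v+r+1,u-r:u+r+1]
    n,l,st,c=cv2.connectedComponentsWithStats((g<60).astype(np.uint8))
    return [(c[i]+[u-r,v-r],st[i].tolist()) for i in range(1,n) if st[i][4]>8]
kt=blob(t,234,214,11); ks=blob(s,258,192,13)
print(kt,ks); print(blob(t,377,174,10))
for z in(.064,.08): print('knob top cam',z,plane(t,*kt[0][0],z))
for c,_ in ks: print('knob scene z.058',plane(s,*c,.058))
for d,p in((t,(234,214)),(s,(258,192))):
    u,v=p;c=d['img'][v-55:v+45,u-90:u+60]; cv2.imwrite('pics/c%d.png'%u,cv2.cvtColor(cv2.resize(c,None,fx=5,fy=5,interpolation=2),cv2.COLOR_RGB2BGR))
# wheel hub and table centre, rough
w=plane(t,227,199,.043); m=plane(t,165,186,.05); print('hub',w,'table',m, np.linalg.norm((w-m)[:2]))
print('other hub',plane(t,380,194,.043),'knob',plane(t,377,174,.08))
E
```

```text
[(array([234.50819672, 214.18032787]), [7, 7, 10, 9, 61]), (array([244.09090909, 221.36363636]), [20, 17, 3, 4, 11])] [(array([257.86486486, 192.30630631]), [9, 5, 9, 17, 111])]
[(array([373.8       , 173.48235294]), [0, 4, 14, 12, 85])]
knob top cam 0.064 [0.45527562 0.10317033 0.064     ]
knob top cam 0.08 [0.45417802 0.10045961 0.08      ]
knob scene z.058 [0.45219535 0.10258122 0.058     ]
hub [0.49306534 0.12395961 0.043     ] table [0.52658074 0.2672041  0.05      ] 0.14711310508075073
other hub [ 0.4959366  -0.23832137  0.043     ] knob [ 0.53830932 -0.22693997  0.08      ]
```

View pics/c234.png

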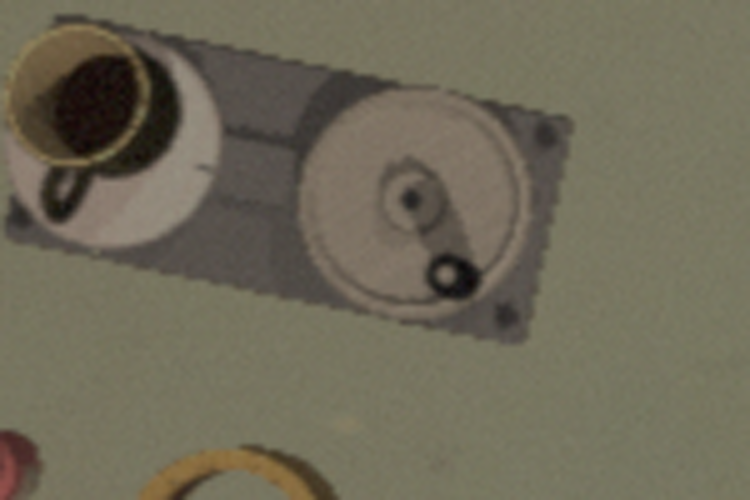

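The crop puts the knob top at full-image (234.0,214.2) and the hub at (226,198.8). That gives a knob position of about (0.454,0.1015) and a hub of about (0.4925,0.1255), so the radius is about 45 mm, as specified. First I'll turn the tool to world axes (tool x = −X, y = +Y) and move above the knob.

```bash
python3 -m pendant '[{"delta_pos":[0,0,0],"dr":[0,0,-6.55],"grip":50},{"delta_pos":[0,0,0],"dr":[0,0,-6.55],"grip":50},{"delta_pos":[-15,-18.5,0],"dr":[0,0,0],"grip":50},{"delta_pos":[-15,-18.5,0],"dr":[0,0,0],"grip":50},{"delta_pos":[-15,-18.5,0],"dr":[0,0,0],"grip":50},{"delta_pos":[-15,-18.5,0],"dr":[0,0,0],"grip":50},{"delta_pos":[-15,-18.5,0],"dr":[0,0,0],"grip":50},{"delta_pos":[-15,-18.5,0],"dr":[0,0,0],"grip":50},{"delta_pos":[-15,-18.5,0],"dr":[0,0,0],"grip":50},{"delta_pos":[-15,-18.5,0],"dr":[0,0,0],"grip":50},{"delta_pos":[-15,-18.5,0],"dr":[0,0,0],"grip":50},{"delta_pos":[-15,-18.5,0],"dr":[0,0,0],"grip":50}]' 20
python3 -m pendant '[{"delta_pos":[-15,-18.5,0],"dr":[0,0,0],"grip":50},{"delta_pos":[-15,-18.5,0],"dr":[0,0,0],"grip":50},{"delta_pos":[-15,-18.5,0],"dr":[0,0,0],"grip":50},{"delta_pos":[-15,-18.5,0],"dr":[0,0,0],"grip":50},{"delta_pos":[-15,-18.5,0],"dr":[0,0,0],"grip":50},{"delta_pos":[-15,-18.5,0],"dr":[0,0,0],"grip":50},{"delta_pos":[-15,-18.5,0],"dr":[0,0,0],"grip":50},{"delta_pos":[-15,-18.5,0],"dr":[0,0,0],"grip":50},{"delta_pos":[-15,-18.5,0],"dr":[0,0,0],"grip":50},{"delta_pos":[-15,-18.5,0],"dr":[0,0,0],"grip":50},{"delta_pos":[0,0,0],"dr":[0,0,0],"grip":50},{"delta_pos":[0,0,0],"dr":[0,0,0],"grip":50}]'
```

```text
clock: 1.1
eef_pos: [0.2695, 0.3253, 0.2606]
tool_rot: [-0.0, 0.0, 1.0, -0.0]
wrist_force: [-0.8, 0.1, 0.1]
gripper_width: 0.568
grip_force: 0.0
clock: 2.1
eef_pos: [0.4191, 0.1408, 0.2604]
tool_rot: [-0.001, 0.001, 1.0, 0.0]
wrist_force: [-0.5, 0.6, 0.6]
gripper_width: 0.57
grip_force: 0.0
```

```bash
python3 -m pendant '[{"delta_pos":[-17.5,-19.6,20],"dr":[0,0,0],"grip":50},{"delta_pos":[-17.5,-19.6,20],"dr":[0,0,0],"grip":50},{"delta_pos":[0,0,25],"dr":[0,0,0],"grip":50},{"delta_pos":[0,0,25],"dr":[0,0,0],"grip":50},{"delta_pos":[0,0,25],"dr":[0,0,0],"grip":50},{"delta_pos":[0,0,20],"dr":[0,0,0],"grip":50},{"delta_pos":[0,0,0],"dr":[0,0,0],"grip":50},{"delta_pos":[0,0,0],"dr":[0,0,0],"grip":50}]'
python3 - <<'E'
from h import *
d=grab('scene','pics/s1.png'); c=d['img'][100:240,180:340]
cv2.imwrite('pics/s1c.png',cv2.cvtColor(cv2.resize(c,None,fx=4,fy=4),cv2.COLOR_RGB2BGR))
print(proj(d,robot.get_state()['eef_pos']-[0,0,.022]),robot.get_state()['eef_pos'])
E
```

```text
clock: 2.77
eef_pos: [0.4534, 0.1028, 0.1257]
tool_rot: [-0.001, -0.0, 1.0, 0.0]
wrist_force: [-0.3, -0.6, 0.6]
gripper_width: 0.563
grip_force: 0.0
[256.54558463 175.50751291] [0.4541002  0.10268255 0.12664657]
```

View pics/s1c.png

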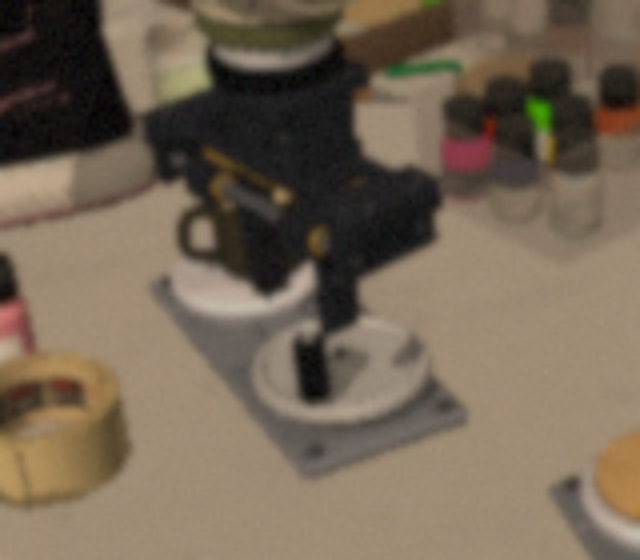

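The fingertips (midpoint about px (256,176)) straddle the knob (top about px (258,185)). I'll lower the tool and close on it.

```bash
python3 -m pendant '[{"delta_pos":[0,0,11],"dr":[0,0,0],"grip":50},{"delta_pos":[0,0,11],"dr":[0,0,0],"grip":50},{"delta_pos":[0,0,11],"dr":[0,0,0],"grip":50},{"delta_pos":[0,0,11],"dr":[0,0,0],"grip":50},{"delta_pos":[0,0,11],"dr":[0,0,0],"grip":50},{"delta_pos":[0,0,0],"dr":[0,0,0],"grip":50},{"delta_pos":[0,0,0],"dr":[0,0,0],"grip":10},{"delta_pos":[0,0,0],"dr":[0,0,0],"grip":10},{"delta_pos":[0,0,0],"dr":[0,0,0],"grip":10},{"delta_pos":[0,0,0],"dr":[0,0,0],"grip":10},{"delta_pos":[0,0,0],"dr":[0,0,0],"grip":10},{"delta_pos":[0,0,0],"dr":[0,0,0],"grip":10}]' 20
python3 -m pendant '[{"delta_pos":[0,0,0],"dr":[0,0,0],"grip":10},{"delta_pos":[0,0,0],"dr":[0,0,0],"grip":10},{"delta_pos":[0,0,0],"dr":[0,0,0],"grip":10}]'
python3 - <<'E'
import numpy as np
a0=np.arctan2(-.024,-.0385)
a=a0-np.radians(10)*np.arange(37)
p=45.*np.c_[np.cos(a),np.sin(a)]
d=np.diff(p,axis=0)
for i,x in enumerate(d): print([round(-x[0],1),round(x[1],1),0],end='\n' if i%12==11 else ' ')
E
```

```text
clock: 3.82
eef_pos: [0.4545, 0.1022, 0.0713]
tool_rot: [0.001, 0.0, 1.0, 0.0]
wrist_force: [-0.7, 2.1, 5.7]
gripper_width: 0.22
grip_force: 20.0
clock: 4.07
eef_pos: [0.4545, 0.1022, 0.0713]
tool_rot: [0.001, 0.0, 1.0, 0.0]
wrist_force: [-0.2, 2.0, 6.0]
gripper_width: 0.219
grip_force: 20.0
[np.float64(3.6), np.float64(7.0), 0] [np.float64(2.3), np.float64(7.5), 0] [np.float64(0.9), np.float64(7.8), 0] [np.float64(-0.4), np.float64(7.8), 0] [np.float64(-1.8), np.float64(7.6), 0] [np.float64(-3.1), np.float64(7.2), 0] [np.float64(-4.3), np.float64(6.6), 0] [np.float64(-5.4), np.float64(5.7), 0] [np.float64(-6.3), np.float64(4.7), 0] [np.float64(-7.0), np.float64(3.6), 0] [np.float64(-7.5), np.float64(2.3), 0] [np.float64(-7.8), np.float64(0.9), 0]
[np.float64(-7.8), np.float64(-0.4), 0] [np.float64(-7.6), np.float64(-1.8), 0] [np.float64(-7.2), np.float64(-3.1), 0] [np.float64(-6.6), np.float64(-4.3), 0] [np.float64(-5.7), np.float64(-5.4), 0] [np.float64(-4.7), np.float64(-6.3), 0] [np.float64(-3.6), np.float64(-7.0), 0] [np.float64(-2.3), np.float64(-7.5), 0] [np.float64(-0.9), np.float64(-7.8), 0] [np.float64(0.4), np.float64(-7.8), 0] [np.float64(1.8), np.float64(-7.6), 0] [np.float64(3.1), np.float64(-7.2), 0]
[np.float64(4.3), np.float64(-6.6), 0] [np.float64(5.4), np.float64(-5.7), 0] [np.float64(6.3), np.float64(-4.7), 0] [np.float64(7.0), np.float64(-3.6), 0] [np.float64(7.5), np.float64(-2.3), 0] [np.float64(7.8), np.float64(-0.9), 0] [np.float64(7.8), np.float64(0.4), 0] [np.float64(7.6), np.float64(1.8), 0] [np.float64(7.2), np.float64(3.1), 0] [np.float64(6.6), np.float64(4.3), 0] [np.float64(5.7), np.float64(5.4), 0] [np.float64(4.7), np.float64(6.3), 0]
```

Gripped (19.3 mm). I'll start with a short arc to check the force.

```bash
python3 -m pendant '[{"delta_pos":[3.6,7,0],"dr":[0,0,0],"grip":10},{"delta_pos":[2.3,7.5,0],"dr":[0,0,0],"grip":10},{"delta_pos":[0.9,7.8,0],"dr":[0,0,0],"grip":10},{"delta_pos":[-0.4,7.8,0],"dr":[0,0,0],"grip":10}]'
```

```text
clock: 4.4
eef_pos: [0.4457, 0.1322, 0.0712]
tool_rot: [-0.003, -0.0, 1.0, -0.0]
wrist_force: [-13.6, -0.0, 19.2]
gripper_width: 0.214
grip_force: 20.0
```

```bash
python3 -m pendant '[{"delta_pos":[0.2,7.6,-0.5],"dr":[0,0,0],"grip":10},{"delta_pos":[-1.1,7.2,-0.5],"dr":[0,0,0],"grip":10},{"delta_pos":[-4.3,6.6,0],"dr":[0,0,0],"grip":10},{"delta_pos":[-5.4,5.7,0],"dr":[0,0,0],"grip":10}]'
python3 -m pendant '[{"delta_pos":[-6.3,4.7,0],"dr":[0,0,0],"grip":10},{"delta_pos":[-7,3.6,0],"dr":[0,0,0],"grip":10},{"delta_pos":[-7.5,2.3,0],"dr":[0,0,0],"grip":10},{"delta_pos":[-7.8,0.9,0],"dr":[0,0,0],"grip":10}]'
```

```text
clock: 4.73
eef_pos: [0.4573, 0.16, 0.0714]
tool_rot: [-0.002, 0.0, 1.0, 0.0]
wrist_force: [-5.6, 3.4, 4.4]
gripper_width: 0.222
grip_force: 20.0
clock: 5.07
eef_pos: [0.486, 0.1738, 0.0715]
tool_rot: [-0.001, 0.0, 1.0, 0.002]
wrist_force: [-4.8, 21.5, 0.2]
gripper_width: 0.218
grip_force: 20.0
```

Fitting the measured points gives a centre of about (0.4905, 0.129). I'll recompute the steps from the commanded pose.

```bash
python3 - <<'E'
import numpy as np
from scipy.optimize import least_squares
P=np.array([[.4545,.1022],[.4457,.1322],[.4573,.160],[.486,.1738]])
c=least_squares(lambda c:np.hypot(*(P-c).T)-.045,[.49,.127]).x; print(c,np.hypot(*(P-c).T))
a=np.radians(96-10*np.arange(1,37))
p=np.array(c)*1e3+45*np.c_[np.cos(a),np.sin(a)]
d=np.diff(np.r_[[[487.3,170.9]],p],axis=0)
for i,x in enumerate(d): print([float(round(-x[0],1)),float(round(x[1],1))],end='\n' if i%12==11 else ' ')
E
```

```text
[0.4904576  0.12920434] [0.04496869 0.04485774 0.04525261 0.04481789]
[-6.3, 3.2] [-7.7, -1.2] [-7.4, -2.6] [-6.9, -3.8] [-6.1, -4.9] [-5.1, -5.9] [-4.0, -6.7] [-2.8, -7.3] [-1.5, -7.7] [-0.1, -7.8] [1.2, -7.7] [2.6, -7.4]
[3.8, -6.9] [4.9, -6.1] [5.9, -5.1] [6.7, -4.0] [7.3, -2.8] [7.7, -1.5] [7.8, -0.1] [7.7, 1.2] [7.4, 2.6] [6.9, 3.8] [6.1, 4.9] [5.1, 5.9]
[4.0, 6.7] [2.8, 7.3] [1.5, 7.7] [0.1, 7.8] [-1.2, 7.7] [-2.6, 7.4] [-3.8, 6.9] [-4.9, 6.1] [-5.9, 5.1] [-6.7, 4.0] [-7.3, 2.8] [-7.7, 1.5]
```

```bash
python3 -m pendant '[{"delta_pos":[-6.3,3.2,0],"dr":[0,0,0],"grip":10},{"delta_pos":[-7.7,-1.2,0],"dr":[0,0,0],"grip":10},{"delta_pos":[-7.4,-2.6,0],"dr":[0,0,0],"grip":10},{"delta_pos":[-6.9,-3.8,0],"dr":[0,0,0],"grip":10},{"delta_pos":[-6.1,-4.9,0],"dr":[0,0,0],"grip":10},{"delta_pos":[-5.1,-5.9,0],"dr":[0,0,0],"grip":10}]'
python3 -m pendant '[{"delta_pos":[-4,-6.7,0],"dr":[0,0,0],"grip":10},{"delta_pos":[-2.8,-7.3,0],"dr":[0,0,0],"grip":10},{"delta_pos":[-1.5,-7.7,0],"dr":[0,0,0],"grip":10},{"delta_pos":[-0.1,-7.8,0],"dr":[0,0,0],"grip":10},{"delta_pos":[1.2,-7.7,0],"dr":[0,0,0],"grip":10},{"delta_pos":[2.6,-7.4,0],"dr":[0,0,0],"grip":10}]'
python3 -m pendant '[{"delta_pos":[3.8,-6.9,0],"dr":[0,0,0],"grip":10},{"delta_pos":[4.9,-6.1,0],"dr":[0,0,0],"grip":10},{"delta_pos":[5.9,-5.1,0],"dr":[0,0,0],"grip":10},{"delta_pos":[6.7,-4,0],"dr":[0,0,0],"grip":10},{"delta_pos":[7.3,-2.8,0],"dr":[0,0,0],"grip":10},{"delta_pos":[7.7,-1.5,0],"dr":[0,0,0],"grip":10}]'
```

```text
clock: 5.57
eef_pos: [0.5272, 0.1551, 0.0715]
tool_rot: [0.0, 0.0, 1.0, 0.0]
wrist_force: [0.9, 3.4, -3.6]
gripper_width: 0.22
grip_force: 20.0
clock: 6.07
eef_pos: [0.5306, 0.1099, 0.0716]
tool_rot: [-0.0, 0.0, 1.0, -0.0]
wrist_force: [0.9, 2.0, -7.4]
gripper_width: 0.22
grip_force: 20.0
clock: 6.57
eef_pos: [0.4935, 0.0846, 0.0716]
tool_rot: [-0.0, 0.0, 1.0, 0.0]
wrist_force: [2.0, 8.1, -9.0]
gripper_width: 0.214
grip_force: 20.0
```

Forces are low. I'll continue to complete the lap back to angle 96°.

```bash
python3 -m pendant '[{"delta_pos":[7.8,-0.1,0.3],"dr":[0,0,0],"grip":10},{"delta_pos":[7.7,1.2,0.2],"dr":[0,0,0],"grip":10},{"delta_pos":[7.4,2.6,0],"dr":[0,0,0],"grip":10},{"delta_pos":[6.9,3.8,0],"dr":[0,0,0],"grip":10},{"delta_pos":[6.1,4.9,0],"dr":[0,0,0],"grip":10},{"delta_pos":[5.1,5.9,0],"dr":[0,0,0],"grip":10}]'
python3 -m pendant '[{"delta_pos":[4,6.7,0],"dr":[0,0,0],"grip":10},{"delta_pos":[2.8,7.3,0],"dr":[0,0,0],"grip":10},{"delta_pos":[1.5,7.7,0],"dr":[0,0,0],"grip":10},{"delta_pos":[0.1,7.8,0],"dr":[0,0,0],"grip":10},{"delta_pos":[-1.2,7.7,0],"dr":[0,0,0],"grip":10},{"delta_pos":[-2.6,7.4,0],"dr":[0,0,0],"grip":10}]'
python3 -m pendant '[{"delta_pos":[-3.8,6.9,0],"dr":[0,0,0],"grip":10},{"delta_pos":[-4.9,6.1,0],"dr":[0,0,0],"grip":10},{"delta_pos":[-5.9,5.1,0],"dr":[0,0,0],"grip":10},{"delta_pos":[-6.7,4,0],"dr":[0,0,0],"grip":10},{"delta_pos":[-7.3,2.8,0],"dr":[0,0,0],"grip":10},{"delta_pos":[-7.7,1.5,0],"dr":[0,0,0],"grip":10}]'
```

```text
clock: 7.07
eef_pos: [0.4537, 0.103, 0.0716]
tool_rot: [0.001, 0.0, 1.0, -0.0]
wrist_force: [7.8, 2.6, -10.7]
gripper_width: 0.22
grip_force: 20.0
clock: 7.57
eef_pos: [0.4491, 0.148, 0.0715]
tool_rot: [0.0, -0.0, 1.0, -0.0]
wrist_force: [1.9, -2.0, -2.2]
gripper_width: 0.221
grip_force: 20.0
clock: 8.07
eef_pos: [0.486, 0.1745, 0.0714]
tool_rot: [-0.0, -0.0, 1.0, 0.0]
wrist_force: [-1.9, -2.1, 3.4]
gripper_width: 0.221
grip_force: 20.0
```

One turn was complete at t = 7.07. From 96°, 24 more steps finish the second turn.

```bash
python3 -m pendant '[{"delta_pos":[-7.8,0.1,0],"dr":[0,0,0],"grip":10},{"delta_pos":[-7.7,-1.2,0],"dr":[0,0,0],"grip":10},{"delta_pos":[-7.4,-2.6,0],"dr":[0,0,0],"grip":10},{"delta_pos":[-6.9,-3.8,0],"dr":[0,0,0],"grip":10},{"delta_pos":[-6.1,-4.9,0],"dr":[0,0,0],"grip":10},{"delta_pos":[-5.1,-5.9,0],"dr":[0,0,0],"grip":10}]'
python3 -m pendant '[{"delta_pos":[-4,-6.7,0],"dr":[0,0,0],"grip":10},{"delta_pos":[-2.8,-7.3,0],"dr":[0,0,0],"grip":10},{"delta_pos":[-1.5,-7.7,0],"dr":[0,0,0],"grip":10},{"delta_pos":[-0.1,-7.8,0],"dr":[0,0,0],"grip":10},{"delta_pos":[1.2,-7.7,0],"dr":[0,0,0],"grip":10},{"delta_pos":[2.6,-7.4,0],"dr":[0,0,0],"grip":10}]'
python3 -m pendant '[{"delta_pos":[3.8,-6.9,0],"dr":[0,0,0],"grip":10},{"delta_pos":[4.9,-6.1,0],"dr":[0,0,0],"grip":10},{"delta_pos":[5.9,-5.1,0],"dr":[0,0,0],"grip":10},{"delta_pos":[6.7,-4,0],"dr":[0,0,0],"grip":10},{"delta_pos":[7.3,-2.8,0],"dr":[0,0,0],"grip":10},{"delta_pos":[7.7,-1.5,0],"dr":[0,0,0],"grip":10}]'
python3 -m pendant '[{"delta_pos":[7.8,-0.1,0],"dr":[0,0,0],"grip":10},{"delta_pos":[7.7,1.2,0],"dr":[0,0,0],"grip":10},{"delta_pos":[7.4,2.6,0],"dr":[0,0,0],"grip":10},{"delta_pos":[6.9,3.8,0],"dr":[0,0,0],"grip":10},{"delta_pos":[6.1,4.9,0],"dr":[0,0,0],"grip":10},{"delta_pos":[5.1,5.9,0],"dr":[0,0,0],"grip":10},{"delta_pos":[0,0,0],"dr":[0,0,0],"grip":10},{"delta_pos":[0,0,0],"dr":[0,0,0],"grip":10},{"delta_pos":[0,0,0],"dr":[0,0,0],"grip":10}]'
```

```text
clock: 8.57
eef_pos: [0.5274, 0.155, 0.0714]
tool_rot: [0.001, 0.0, 1.0, 0.0]
wrist_force: [-0.2, 1.6, 3.8]
gripper_width: 0.222
grip_force: 20.0
clock: 9.07
eef_pos: [0.5308, 0.11, 0.0713]
tool_rot: [-0.0, 0.0, 1.0, -0.0]
wrist_force: [-1.3, 2.4, 6.5]
gripper_width: 0.22
grip_force: 20.0
clock: 9.57
eef_pos: [0.4939, 0.0845, 0.0714]
tool_rot: [-0.0, 0.0, 1.0, 0.001]
wrist_force: [0.4, 11.1, 5.5]
gripper_width: 0.219
grip_force: 20.0
clock: 10.32
eef_pos: [0.4539, 0.1028, 0.0714]
tool_rot: [0.001, 0.0, 1.0, 0.0]
wrist_force: [4.1, 4.5, 1.3]
gripper_width: 0.219
grip_force: 20.0
```

The tool is back within 1 mm of the start. I'll open, go up, then move aside to look.

```bash
python3 -m pendant '[{"delta_pos":[0,0,0],"dr":[0,0,0],"grip":46},{"delta_pos":[0,0,0],"dr":[0,0,0],"grip":46},{"delta_pos":[0,0,0],"dr":[0,0,0],"grip":46},{"delta_pos":[0,0,0],"dr":[0,0,0],"grip":46},{"delta_pos":[0,0,0],"dr":[0,0,0],"grip":46},{"delta_pos":[0,0,-10],"dr":[0,0,0],"grip":46},{"delta_pos":[0,0,-20],"dr":[0,0,0],"grip":46},{"delta_pos":[0,0,-30],"dr":[0,0,0],"grip":46},{"delta_pos":[0,0,-30],"dr":[0,0,0],"grip":46},{"delta_pos":[0,0,-30],"dr":[0,0,0],"grip":46},{"delta_pos":[0,0,-30],"dr":[0,0,0],"grip":46},{"delta_pos":[0,0,-30],"dr":[0,0,0],"grip":46}]'
python3 -m pendant '[{"delta_pos":[15,18,0],"dr":[0,0,0],"grip":46},{"delta_pos":[15,18,0],"dr":[0,0,0],"grip":46},{"delta_pos":[15,18,0],"dr":[0,0,0],"grip":46},{"delta_pos":[15,18,0],"dr":[0,0,0],"grip":46},{"delta_pos":[15,18,0],"dr":[0,0,0],"grip":46},{"delta_pos":[15,18,0],"dr":[0,0,0],"grip":46},{"delta_pos":[15,18,0],"dr":[0,0,0],"grip":46},{"delta_pos":[15,18,0],"dr":[0,0,0],"grip":46},{"delta_pos":[15,18,0],"dr":[0,0,0],"grip":46},{"delta_pos":[15,18,0],"dr":[0,0,0],"grip":46},{"delta_pos":[0,0,0],"dr":[0,0,0],"grip":46},{"delta_pos":[0,0,0],"dr":[0,0,0],"grip":46}]'
python3 - <<'E'
from h import *
d=grab('top','pics/t2.png'); c=d['img'][120:240,130:290]
cv2.imwrite('pics/t2c.png',cv2.cvtColor(cv2.resize(c,None,fx=4,fy=4),cv2.COLOR_RGB2BGR))
E
```

```text
clock: 11.32
eef_pos: [0.4531, 0.1029, 0.2536]
tool_rot: [0.0, 0.0, 1.0, -0.0]
wrist_force: [1.2, -0.2, 0.0]
gripper_width: 0.517
grip_force: 0.0
clock: 12.32
eef_pos: [0.3031, 0.2832, 0.2518]
tool_rot: [0.0, -0.001, 1.0, -0.0]
wrist_force: [0.8, 0.2, -0.3]
gripper_width: 0.522
grip_force: 0.0
```

View pics/t2c.png

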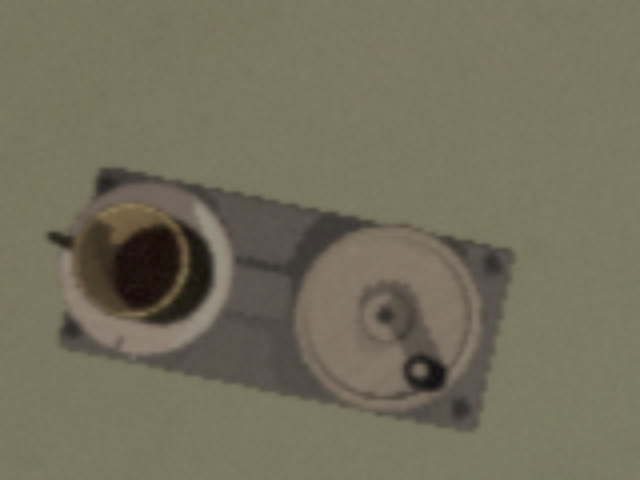

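The crop shows the knob at full-image about (236,213), against (234,214) at the start. That is about 6 mm off, inside the 25 mm limit. The mug handle has moved on a quarter turn clockwise, from bottom-left to upper-left, and the arm is clear.

```bash
python3 -c "
from station import robot
print(robot.close_job())"
```

```text
the job is handed in; nothing more can be done
None
```

I gave the mug's handwheel two full clockwise turns and let go: its knob rests about 6 mm from where it began, the mug has moved on a quarter turn, I never went near the other handwheel, and the job was handed in after about 12 s (no verdict came back).

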